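# Offer the handlebar grip up to the bar end

### The job

Pick up the blue handlebar grip and, while still on its own side of the fork leg, tip it to about 40 degrees for a moment so I can look up its bore, then bring it back upright. Carry it over the fork leg, between its two ends and without touching the leg, and stop with its mouth hovering about 10 mm above the end of the upright handlebar stub, upright and in line with the stub but never touching it, ready for me to brush on the adhesive. Leave the other things on the bench where they are, and finish still holding the grip there, at rest.

Things in the scene. Friction and masses are not known exactly. Their poses are not given: they have to be found in the camera images.
- grip: blue hard silicone handlebar grip, loose, 0.09 kg, standing on its flange: 115 mm tall, round body 31 mm in diameter (32 over low ribs), flange at the foot 48 mm in diameter, 6 mm thick; bore 25 mm, open at the foot, closed at the top. It does not give in the gripper. Origin: centre of the mouth (flange underside); z along its axis to the closed end, up at the start
- clamp: fixed handlebar clamp on the other side of the fork leg from the grip (left or right changes): dark base plate 100 x 100 x 12 mm, grey block 52 x 52 mm up to 48 mm high, and out of it an upright chrome handlebar stub 22 mm in diameter, its end 100 mm above the bench. Origin: under the base plate on the stub's axis, z up
- bar_top (a point): centre of the upper end of the handlebar stub, 100 mm above the bench, z up along the stub
- fork: fixed fork leg lying on two wooden blocks between grip and clamp: 400 mm long along its x (away from the robot); bright tube 28 mm in diameter in the near half, grey slider 40 mm in the far half; top 88 mm above the bench; blocks 40 x 75 mm, 74 mm high, 120 mm either side of the middle. Origin on the bench under the middle, y to the left across it
- bottle: white plastic push dispenser bottle, empty, bystander: 64 mm in diameter, 178 mm tall with its pump head, spout reaching 46 mm from the axis. Origin at the centre of the underside, z up
- peg: aluminium foot peg lying flat, bystander: 98 mm long along its x, 28 mm wide, 24 mm high. Origin on the underside, near its middle
- nut: chrome hexagon axle nut lying flat, bystander: 24 mm across flats, 13 mm high. Origin at the centre of the underside
- valvetool: small T-shaped steel valve core tool lying flat, bystander: 60 mm long along its x, crossbar 34 mm, 8 mm thick. Origin under the middle of its length
There are look-alikes about, which are no part of the job. Several things have the shape of the grip; the one meant has the colours described above.

How it is judged:
On the way, in this order (a step that is already met when the one before it is completed fails the run):
1. the grip is held clear of the bench on its own side of the fork leg, tipped to between 30 and 50 degrees from upright for 0.3 s (((y of grip in the frame of fork above 0.02 m and y of bar_top in the frame of fork below 0 m) or (y of grip in the frame of fork below -0.02 m and y of bar_top in the frame of fork above 0 m)) and contact force between the fingers and grip above 1 N and height (world z) of grip above 0.03 m and angle between grip's own z axis and vertical between 0.524 and 0.873 rad), for 0.3 s.
2. the grip is back upright (within 7 degrees), still held clear of the bench on its own side of the fork leg (((y of grip in the frame of fork above 0.02 m and y of bar_top in the frame of fork below 0 m) or (y of grip in the frame of fork below -0.02 m and y of bar_top in the frame of fork above 0 m)) and contact force between the fingers and grip above 1 N and height (world z) of grip above 0.03 m and angle between grip's own z axis and vertical below 0.122 rad), for 0.1 s.
At the end, for the whole second after the job is handed in: The grip is held by the fingers alone, at rest and mouth down, its mouth 4 to 20 mm above the stub's end, its centre within 6 mm of the stub's axis and its axis within 6 degrees of upright, not touching the stub; the bystanders are within 15 mm of where they stood (contact force between the fingers and grip above 1 N and contact force between grip and clamp below 0.1 N and horizontal distance between grip and bar_top below 0.006 m and z of grip in the frame of bar_top between 0.004 and 0.02 m and angle between grip's own z axis and vertical below 0.105 rad and linear speed of grip below 0.02 m/s and angular speed of grip below 0.2 rad/s and distance of each of bottle, peg, nut, valvetool from where it was at the start of the episode below 0.015 m); the arm keeps its last pose, push and grip.
It fails at once if the grip touches the stub or its clamp (contact force between grip and clamp above 0.5 N).
It fails at once if the grip or the robot touches the fork leg (contact force between grip and fork above 0.5 N or contact force between any of the arm, the fingers and fork above 1 N).
It fails at once if the grip is carried round an end of the fork leg instead of over it (y of grip in the frame of fork between -0.02 and 0.02 m and (x of grip in the frame of fork above 0.21 m or x of grip in the frame of fork below -0.21 m)).
It fails at once if the bottle, foot peg, nut or valve core tool is moved by more than 15 mm (distance of any of bottle, peg, nut, valvetool from where it was at the start of the episode above 0.015 m).
It also fails if it takes over 48 s, if anything falls off the work surface, if the arm or the gripper's body presses on something with over 40 N, if the wrist force passes 120 N, or if a joint passes its speed limit or range.

### The arm

A 6-joint arm with a two-finger parallel gripper is mounted at the origin on the work surface. World frame = base frame: x ahead of the robot, y to its left, z up, the work surface at z = 0. Lengths are in m, angles in rad, forces in N, time in s.
With the tool pointing down it reaches from about 0.25 to 0.775 m from the base axis. Payload 8.9 kg.
Tool frame: the origin (TCP) lies at the very end of the fingers, on their centre line; the grasp point (between the pads) lies 19 mm behind it; z points along the fingers, y is the line along which they close (so a half turn about z gives the same grasp; the last joint's range is limited). The gripper opens to 85 mm and grips with 20 to 120 N. Pads are 22 mm wide; open, the fingers measure 114 mm over their backs; the gripper's body (76 mm by 85 mm) begins 54 mm behind the grasp point. The pads swing forward as they close: fully open they stand 13 mm farther back than shut.
Start: joints at [-1.444, 0.291, -0.153, 1.127, 0, 1.431], TCP at [0.138, -0.507, 0.231] pointing down, gripper open.
Joint ranges: [-2.52, 2.52], [-0.91, 1.74], [-1.3, 1.37], [-1.96, 2.02], [-1.52, 1.47], [-3.14, 3.14]. Speed limits (rad/s): [2.22, 2.22, 2.79, 3.14, 3.14, 3.14].

### API

Orientations are given as a unit quaternion [x, y, z, w].
In Python, from station import manip, inverse_kinematics, status, imaging, hand_in, models gives the robot as it stands. The module is installed in compiled form; this text tells all that it offers. Calls block until the motion is done:
- manip.movep(position, orientation): joint-space move of the TCP to a pose.
- manip.move_straight(position, rot=None, speed=0.15): straight line of the TCP; rot=None keeps the orientation; speed is the mean speed in m/s.
- manip.goto_joints(angles): joint-space move.
- manip.release() and manip.close(grasp_force=None): open the fingers fully, or close them until they stop; grasp_force is the grip in N (None keeps the last).
- manip.dwell(seconds).
- inverse_kinematics(position, orientation): joint angles nearest the present ones, or None.
- status.get_state(): the state.
- imaging.capture(name): name is "side" or "top"; returns a dict with "frame" (384x512x3 uint8, blue, green, red), "K" (3x3 intrinsics, pixels), "distortion" ([k1, k2, p1, p2, k3] as OpenCV has them; the pictures are not rectified), "T" (4x4, takes a point from camera to world coordinates). Camera axes: x right, y down, z forward; pixel columns grow to the right and rows downward; lengths in m; the calibration is good to about 2 mm. A picture is of the moment at which its call begins. There is no depth.
A pose or a line that the arm cannot do raises manip.PlanningError and nothing moves.
- hand_in(): hands the job in; it is judged then, once.
Trained networks look in a picture, given as the dict that the camera call returned (one of the last four; its "shot" number tells which), for a name from the list of things; names that differ only in an ending like _2 or _b are one class to them, and where a whole thing is asked for, a point or a joint stands for the part that bears it (a point fixed in the world has none). Each returns a list of dicts, best first, with "conf" (0 to 1); they miss things now and then, are a little off and sometimes report something else, mostly with a low value. They report only what shows in the picture. A call takes as long as a camera call. They do not tell look-alikes from the thing itself.
- models.spot_in(target, picture): "extent" ([left, top, right, bottom] in pixels, round what is visible of it).
- models.outline_of(target, picture): "mask" (384x512 bool, what is visible of it) and "extent" ([left, top, right, bottom] in pixels, round what is visible of it).
- models.pinpoint(target, picture): "position" ([column, row] in pixels: a listed point, or the origin of a listed thing).
The state is a dict: "t": time; "qpos": joint angles; "qd": joint speeds; "joint_efforts": joint torques, N m; "position": TCP position; "orientation": TCP orientation; "contact_force": force on the tool from outside, world axes, zero at the start; "torque": the same for the moment, N m; "opening": opening from 0.0 (shut) to 1.0 (fully open); "gripper_force": force on a finger pad.
Only numpy, scipy, OpenCV 4.12 (cv2) and the standard library are available. Lean on these libraries where they do the work, as an engineer would, in place of code of your own. Each camera call takes 0.05 s, during which the arm holds its last target. There are 200 camera calls.

## Working session

There is one attempt and no reset: what is moved stays moved. The work goes in short steps, each a Python script; the robot and the scene stay as the last script left them, time stands still between calls to the robot, and variables do not carry over. Pictures are saved under pics/ and viewed, at most 10 in all, crops included, and the job is handed in when it is done.

```bash
mkdir -p pics; cat > h.py <<'E'
import numpy as np, cv2
from station import manip, inverse_kinematics, status, imaging, hand_in, models
def ray(p,c):
    u=cv2.undistortPoints(np.array([[p]],float),c["K"],np.array(c["distortion"],float))[0,0]
    T=np.array(c["T"]); d=T[:3,:3]@np.array([u[0],u[1],1]); return T[:3,3],d/np.linalg.norm(d)
def atz(p,c,z):
    o,d=ray(p,c); return o+d*(z-o[2])/d[2]
def proj(P,c):
    T=np.linalg.inv(np.array(c["T"])); r=cv2.Rodrigues(T[:3,:3])[0]
    return cv2.projectPoints(np.array(P,float).reshape(-1,1,3),r,T[:3,3],np.array(c["K"],float),np.array(c["distortion"],float))[0][:,0]
def tri(p1,c1,p2,c2):
    o1,d1=ray(p1,c1);o2,d2=ray(p2,c2)
    s=np.linalg.lstsq(np.c_[d1,-d2],o2-o1,rcond=None)[0]
    a=o1+s[0]*d1;b=o2+s[1]*d2; return (a+b)/2,np.linalg.norm(a-b)
E
python3 - <<'E'
from h import *
np.set_printoptions(precision=4,suppress=True)
C={n:imaging.capture(n) for n in("side","top")}
for n,c in C.items():
    cv2.imwrite(f"pics/{n}0.png",c["frame"]); print(n,np.array(c["T"]).round(3).tolist(),c["K"][0][0])
    for t in["grip","clamp","fork","bottle","peg","nut","valvetool","bar_top"]:
        if t!="bar_top": print(t,"ext",[(np.round(r["extent"]).tolist(),round(r["conf"],2)) for r in models.spot_in(t,c)][:5])
        print(t,"pt",[(np.round(r["position"],1).tolist(),round(r["conf"],2),atz(r["position"],c,0.1 if t=="bar_top" else 0).round(3).tolist()) for r in models.pinpoint(t,c)][:5])
s=status.get_state(); print(s["t"],s["position"],s["orientation"])
E
```

```text
side [[0.995, -0.05, 0.08, 0.479], [-0.094, -0.599, 0.796, -0.936], [0.008, -0.8, -0.601, 0.81], [0.0, 0.0, 0.0, 1.0]] 393.4329332181724
grip ext [([223.0, 241.0, 239.0, 281.0], 0.66), ([260.0, 226.0, 276.0, 268.0], 0.55)]
grip pt [([267.3, 262.3], 0.75, [0.591, -0.18, 0.0]), ([231.3, 272.0], 0.7, [0.489, -0.208, 0.0])]
clamp ext [([210.0, 154.0, 246.0, 189.0], 0.97)]
clamp pt [([225.5, 178.4], 0.59, [0.489, 0.242, 0.0])]
fork ext [([184.0, 192.0, 316.0, 230.0], 0.96)]
fork pt [([247.5, 215.9], 0.73, [0.552, 0.025, 0.0])]
bottle ext [([307.0, 227.0, 337.0, 287.0], 0.63)]
bottle pt [([319.5, 278.6], 0.74, [0.723, -0.252, 0.0])]
peg ext [([270.0, 168.0, 296.0, 181.0], 0.73)]
peg pt [([284.1, 177.0], 0.74, [0.702, 0.234, 0.0])]
nut ext [([191.0, 340.0, 202.0, 353.0], 0.45)]
nut pt [([193.1, 346.9], 0.41, [0.391, -0.428, 0.0])]
valvetool ext []
valvetool pt [([232.5, 153.6], 0.35, [0.522, 0.414, 0.0])]
bar_top pt [([232.0, 153.5], 0.21, [0.515, 0.248, 0.1])]
top [[-0.016, -0.983, 0.183, 0.404], [-1.0, 0.019, 0.014, -0.004], [-0.018, -0.183, -0.983, 1.052], [0.0, 0.0, 0.0, 1.0]] 349.48241
[... 494 characters left out ...]
le ext [([330.0, 127.0, 362.0, 161.0], 0.87)]
bottle pt [([338.2, 151.2], 0.63, [0.728, -0.237, 0.0]), ([409.8, 255.7], 0.25, [0.401, -0.433, 0.0])]
peg ext [([245.0, 132.0, 273.0, 277.0], 0.73), ([182.0, 146.0, 192.0, 180.0], 0.7), ([165.0, 210.0, 202.0, 252.0], 0.2)]
peg pt [([192.2, 161.3], 0.56, [0.705, 0.221, 0.0])]
nut ext [([405.0, 252.0, 416.0, 261.0], 0.6), ([183.0, 149.0, 195.0, 182.0], 0.5)]
nut pt [([408.9, 254.9], 0.62, [0.403, -0.43, 0.0])]
valvetool ext []
valvetool pt [([124.2, 222.9], 0.65, [0.515, 0.427, 0.0])]
bar_top pt [([176.1, 226.4], 0.63, [0.492, 0.24, 0.1]), ([341.2, 149.4], 0.43, [0.702, -0.224, 0.1])]
1.6 [ 0.1379 -0.5066  0.2313] [ 0.9912  0.1325 -0.     -0.    ]
```

```bash
python3 - <<'E'
import cv2,numpy as np
a=cv2.imread("pics/side0.png");b=cv2.imread("pics/top0.png")
f=lambda i,x0,y0,x1,y1:cv2.resize(i[y0:y1,x0:x1],(400,500),interpolation=cv2.INTER_CUBIC)
cv2.imwrite("pics/both.png",np.hstack([cv2.resize(a[130:370,150:350],(400,480),interpolation=cv2.INTER_CUBIC),cv2.resize(b[110:310,100:430],(400,242),interpolation=cv2.INTER_CUBIC) if 0 else cv2.resize(cv2.rotate(b[110:290,100:430],0),(400,480))]))
cv2.imwrite("pics/crop.png",np.hstack([cv2.resize(a[215:290,205:285],(400,375)),cv2.resize(b[170:245,295:375],(400,375))]))
E
```

```text
(no output)
```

View pics/both.png

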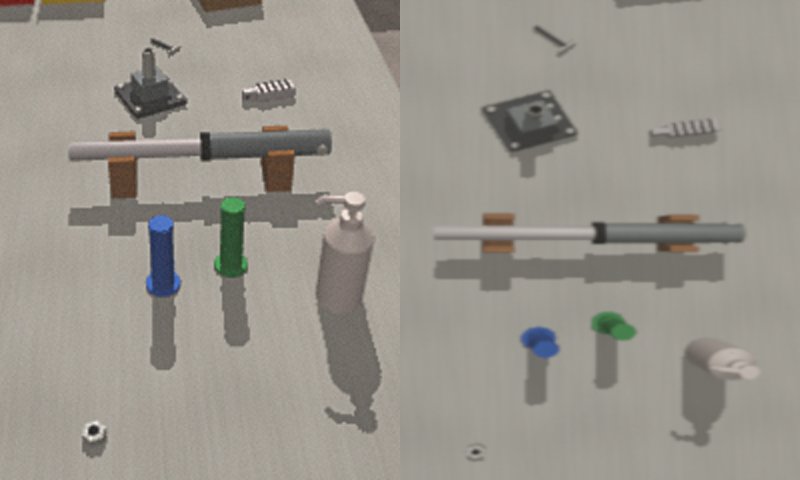

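View pics/crop.png

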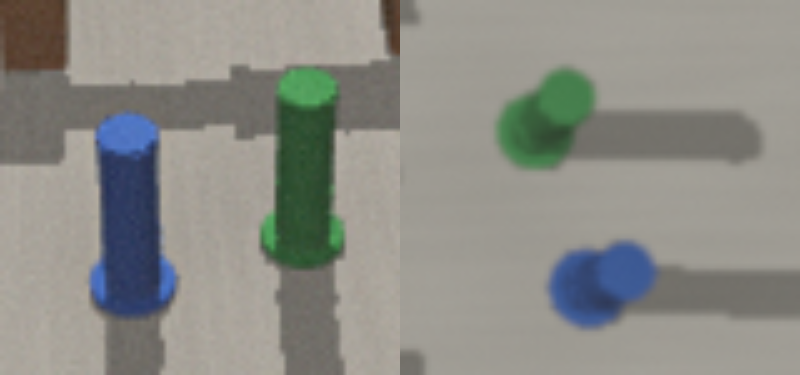

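View pics/side0.png

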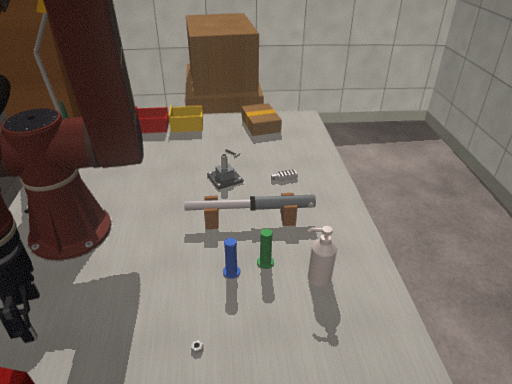

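The look-alikes are blue at side (231,257) / top (331,226) and green at side (267,247) / top (321,193). The crop confirms that the blue one is the grip I want. Bottle, nut, peg, valve tool, clamp and fork show where the networks put them. Next I refine the grip and the stub end by fitting silhouettes and triangulating.

```bash
cat >> h.py <<'E'
from scipy.optimize import minimize, least_squares
def bluemask(c):
    h=cv2.cvtColor(c["frame"],cv2.COLOR_BGR2HSV); m=cv2.inRange(h,(108,110,40),(128,255,255))
    n,l,s,_=cv2.connectedComponentsWithStats(m); k=1+np.argmax(s[1:,4]); return (l==k), s[k]
def grip_pts(p,ax):
    ax=np.array(ax,float)/np.linalg.norm(ax); u=np.cross(ax,[0.3,1,0]);u/=np.linalg.norm(u);v=np.cross(ax,u)
    t=np.linspace(0,2*np.pi,40,endpoint=False)[:,None]; ring=lambda r,h:p+h*ax+r*(u*np.cos(t)+v*np.sin(t))
    return [np.r_[ring(.024,0),ring(.024,.006)],np.r_[ring(.0158,.006),ring(.0158,.115)]]
def render(p,ax,c,S=8):
    m=np.zeros((384,512),np.uint8)
    m=np.zeros((384*S//1,512*S),np.uint8)
    for g in grip_pts(p,ax):
        q=((proj(g,c)+.5)*S).astype(np.int32); cv2.fillConvexPoly(m,cv2.convexHull(q),255)
    return cv2.resize(m,(512,384),interpolation=cv2.INTER_AREA)/255.
def fit(Cs,p0,tilt=False,masks=None):
    M=masks or [cv2.GaussianBlur(bluemask(c)[0].astype(float),(0,0),1) for c in Cs]
    def cost(x):
        ax=[x[3],x[4],1] if tilt else [0,0,1]
        return sum((np.square(cv2.GaussianBlur(render(x[:3]/10,ax,c),(0,0),1)-m)).sum() for c,m in zip(Cs,M))
    x0=np.r_[np.array(p0)*10,[0,0] if tilt else []]
    r=minimize(cost,x0,method="Nelder-Mead",options=dict(initial_simplex=np.vstack([x0]+[x0+.1*e for e in np.eye(len(x0))]),xatol=2e-3,fatol=.02,maxiter=250))
    return np.r_[r.x[:3]/10,r.x[3:]],r.fun
E
python3 - <<'E'
from h import *
np.set_printoptions(precision=4,suppress=True)
cs=imaging.capture("side");ct=imaging.capture("top")
print([bluemask(c)[1] for c in(cs,ct)])
print("both",fit([cs,ct],[.495,-.205,0]))
for c in (cs,ct): print("one",fit([c],[.495,-.205,0]))
# tube ends, centre line of fork
for n,p in dict(cap=((230.4,241.8),(340.4,224.2))).items(): print(n,tri(p[0],cs,p[1],ct))
k=lambda i,x0,y0,x1,y1:cv2.resize(i["frame"][y0:y1,x0:x1],(400,400),interpolation=cv2.INTER_CUBIC)
cv2.imwrite("pics/stub.png",np.hstack([k(cs,203,148,253,198),k(ct,157,207,207,257)]))
E
```

```text
[array([223, 238,  17,  40, 439], dtype=int32), array([  1, 369,  51,  15, 519], dtype=int32)]
both (array([ 0.4901, -0.0642, -0.151 ]), np.float64(641.673851181465))
one (array([ 0.4887, -0.2021, -0.0045]), np.float64(22.434833641655473))
one (array([  38.6818,  201.5782, -307.3828]), np.float64(460.2940025146663))
cap (array([ 0.4896, -0.2064,  0.1121]), np.float64(0.0009145921356794285))
```

View pics/stub.png

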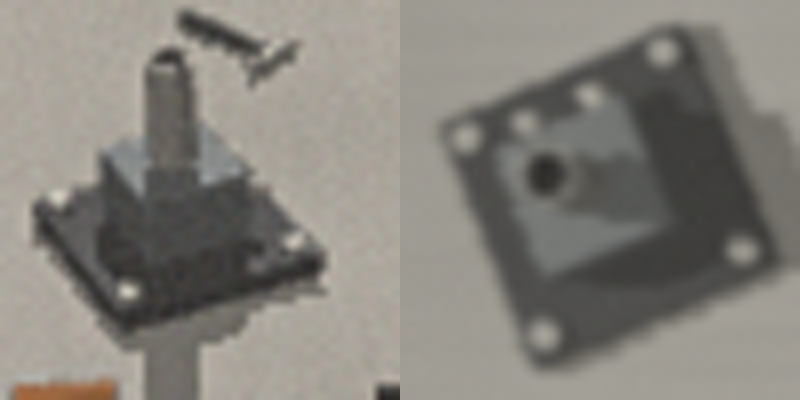

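```bash
cat > sed.py <<'E'
E
python3 - <<'E'
s=open("h.py").read()
s=s.replace("def bluemask(c):","def bluemask(c,near=None):").replace("k=1+np.argmax(s[1:,4]); return","k=1+np.argmax(s[1:,4]) if near is None else min((i for i in range(1,n) if s[i,4]>80),key=lambda i:np.hypot(*(_[i]-near))); return")
s=s.replace("bluemask(c)[0].astype(float)","bluemask(c,proj(np.array(p0)+[0,0,.05],c)[0])[0].astype(float)")
open("h.py","w").write(s)
E
rm sed.py; python3 - <<'E'
from h import *
np.set_printoptions(precision=4,suppress=True)
cs=imaging.capture("side");ct=imaging.capture("top")
print("both",fit([cs,ct],[.49,-.205,0]))
print("top",fit([ct],[.49,-.205,0]))
k=lambda p,x0,y0:((p[0]+.5)/8-.5+x0,(p[1]+.5)/8-.5+y0)
S=lambda *p:k(p,203,148); T=lambda *p:k((p[0]-400,p[1]),157,207)
print("stub",tri(S(169,58),cs,T(547,175),ct), "side@.1",atz(S(169,58),cs,.1),"top@.1",atz(T(547,175),ct,.1))
print("plate",tri(S(176,219),cs,T(603,193.5),ct),"side",atz(S(176,219),cs,.014),"top",atz(T(603,193.5),ct,.014))
# fork: axis line, from outline mask
for c,n in((cs,"s"),(ct,"t")):
    for r in models.outline_of("fork",c)[:1]:
        m=r["mask"]; y,x=np.nonzero(m); print(n,r["conf"],r["extent"])
print("fork ends top",atz((258.5,138),ct,.074),atz((257,276),ct,.074))
q=[.4901,-.206,.12]
for p in ([.49,-.205,.2],[.49,.243,.23]):
    for yaw in(0,.5,1,-.5,-1,1.57):
        j=inverse_kinematics(p,[np.cos(yaw/2),np.sin(yaw/2),0,0]); print(p,yaw,None if j is None else np.array(j).round(2))
E
```

```text
both (array([ 0.4893, -0.2044, -0.0019]), np.float64(36.253531166654554))
top (array([ 0.4992, -0.2253, -0.1028]), np.float64(1.7311727749426957))
stub (array([0.4864, 0.2438, 0.0988]), np.float64(0.0008956069347679422)) side@.1 [0.486  0.2417 0.1   ] top@.1 [0.4868 0.2435 0.1   ]
plate (array([0.4864, 0.2446, 0.0139]), np.float64(0.0012084219503626114)) side [0.4858 0.2443 0.014 ] top [0.487  0.2446 0.014 ]
t 0.8 [244.7, 132.3, 273.7, 276.4]
fork ends top [0.7503 0.0106 0.074 ] [0.3551 0.021  0.074 ]
[0.49, -0.205, 0.2] 0 [-0.53  0.32 -0.19  1.05  0.    2.61]
[0.49, -0.205, 0.2] 0.5 [-0.53  0.32 -0.19  1.05  0.    2.11]
[0.49, -0.205, 0.2] 1 [-0.53  0.32 -0.19  1.05  0.    1.61]
[0.49, -0.205, 0.2] -0.5 [-0.53  0.32 -0.19  1.05  0.    3.11]
[0.49, -0.205, 0.2] -1 [-0.53  0.32 -0.19  1.05  0.   -2.68]
[0.49, -0.205, 0.2] 1.57 [-0.53  0.32 -0.19  1.05  0.    1.04]
[0.49, 0.243, 0.23] 0 [ 0.33  0.33 -0.1   1.14  0.   -2.81]
[0.49, 0.243, 0.23] 0.5 [ 0.33  0.33 -0.1   1.14  0.    2.97]
[0.49, 0.243, 0.23] 1 [ 0.33  0.33 -0.1   1.14  0.    2.47]
[0.49, 0.243, 0.23] -0.5 [ 0.33  0.33 -0.1   1.14  0.   -2.31]
[0.49, 0.243, 0.23] -1 [ 0.33  0.33 -0.1   1.14  0.   -1.81]
[0.49, 0.243, 0.23] 1.57 [ 0.33  0.33 -0.1   1.14  0.    1.9 ]
```

Everything agrees: the grip's foot is at z≈0 and its cap at 0.112, and the stub end is at (0.4865, 0.244, 0.099). Now grasp, closing across the line to the green look-alike, then lift and tip.

```bash
cat >> h.py <<'E'
from scipy.spatial.transform import Rotation as R
psi=0.45+np.pi
Q=R.from_quat([np.cos(psi/2),np.sin(psi/2),0,0])
E
python3 - <<'E'
from h import *
np.set_printoptions(precision=4,suppress=True)
g=np.array([.4893,-.2052,0])
q=Q.as_quat()
manip.movep(g+[0,0,.25],q); 
print(status.get_state()["qpos"])
manip.move_straight(g+[0,0,.15],speed=.15)
manip.move_straight(g+[0,0,.066],speed=.08)
manip.close(60)
s=status.get_state();print(s["t"],s["opening"],s["gripper_force"],s["contact_force"],s["position"])
manip.move_straight(g+[0,0,.10],speed=.06)
manip.move_straight(g+[0,0,.28],speed=.15)
s=status.get_state();print(s["t"],s["opening"],s["gripper_force"],s["contact_force"],s["position"])
for sg in(1,-1):
    print(sg,inverse_kinematics(s["position"],(Q*R.from_euler("x",sg*.7)).as_quat()))
cs=imaging.capture("side");ct=imaging.capture("top")
k=lambda c:cv2.resize(c["frame"][100:340,120:440],(400,300))
cv2.imwrite("pics/lift.png",np.hstack([k(cs),k(ct)]))
E
```

```text
[-0.5357  0.2919 -0.1022  1.1767 -0.0001 -0.9842]
6.5417 0.34929066820321947 59.237020276486874 [-0.8226 -0.9684  4.7872] [ 0.4895 -0.2054  0.0663]
8.6083 0.3490810454769236 59.21702954918146 [-0.5883 -0.6743 -2.5787] [ 0.4889 -0.205   0.2792]
1 [-0.2267 -0.025  -0.6441  0.4663 -0.5262 -0.8099]
-1 None
```

View pics/lift.png

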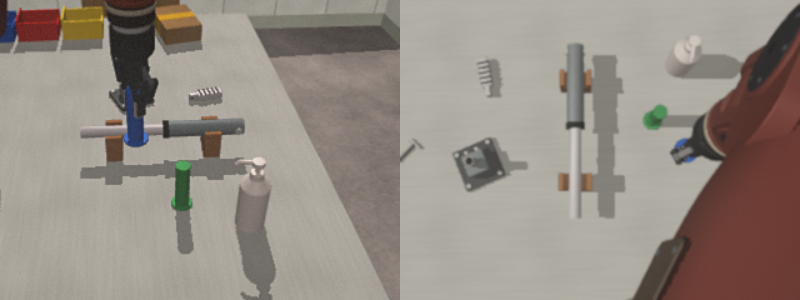

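The blue grip is held (side ≈(227,209) in full-picture pixels) and the green one and the others are undisturbed. Now tip and return.

```bash
python3 - <<'E'
from h import *
np.set_printoptions(precision=4,suppress=True)
p=np.array([.4889,-.205,.28])
manip.movep(p,(Q*R.from_euler("x",.7)).as_quat())
manip.dwell(.7)
s=status.get_state();print(s["t"],s["position"],R.from_quat(s["orientation"]).as_matrix()[:,2],s["gripper_force"])
cs=imaging.capture("side")
manip.movep(p,Q.as_quat()); manip.dwell(.4)
s=status.get_state();print(s["t"],s["position"],R.from_quat(s["orientation"]).as_matrix()[:,2],s["gripper_force"],s["opening"])
c2=imaging.capture("side")
k=lambda c:cv2.resize(c["frame"][100:340,120:440],(400,300))
cv2.imwrite("pics/tip.png",np.hstack([k(cs),k(c2)]))
t=[.4865,.2443,.28]
for z in(.28,.24,.176): print(inverse_kinematics([t[0],t[1],z],Q.as_quat()))
E
```

```text
10.1833 [ 0.4889 -0.205   0.28  ] [ 0.2802 -0.5801 -0.7649] 59.35687478631735
11.4083 [ 0.4889 -0.2044  0.2802] [ 0.0003 -0.0005 -1.    ] 59.35676481574774 0.34402144772890103
[ 0.3311  0.3071 -0.0024  1.2613  0.     -0.1189]
[ 0.3311  0.3231 -0.0845  1.1631  0.     -0.1189]
[ 0.3311  0.3639 -0.1984  1.0085  0.     -0.1189]
```

View pics/tip.png

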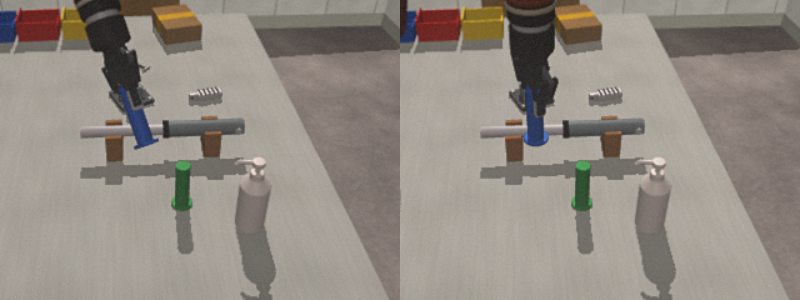

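It tipped about 40° and came back upright, with the grip unchanged in the hand. Now over the fork leg to a point well above the stub, then measure.

```bash
python3 - <<'E'
from h import *
np.set_printoptions(precision=4,suppress=True)
manip.move_straight([.4865,.2443,.28],speed=.15)
manip.move_straight([.4865,.2443,.206],speed=.08); manip.dwell(.3)
s=status.get_state();print(s["t"],s["position"],s["gripper_force"],s["opening"])
cs=imaging.capture("side");ct=imaging.capture("top")
for n,c in(("s",cs),("t",ct)):
    m,st=bluemask(c,proj([.4865,.2443,.17],c)[0]); print(n,st, proj([[.4865,.2443,.14],[.4865,.2443,.1]],c))
k=lambda c,p:cv2.resize(c["frame"][p[1]-40:p[1]+40,p[0]-40:p[0]+40],(400,400),interpolation=cv2.INTER_CUBIC)
cv2.imwrite("pics/hov.png",np.hstack([k(cs,(224,140)),k(ct,(174,228))]))
np.save("cs.npy",cs["frame"])
E
```

```text
15.975 [0.4867 0.2444 0.2062] 59.341527074575424 0.3438221254860915
s [217 113  13  35 202] [[223.3553 144.3636]
 [223.8123 154.4215]]
t [161 220  18  16 150] [[170.7582 227.297 ]
 [174.6513 228.5487]]
```

View pics/hov.png

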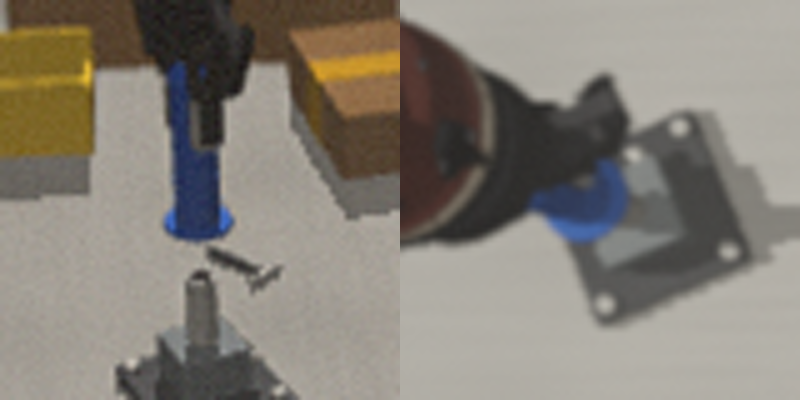

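The grip hangs upright above the stub: side flange at about (223.5,144), stub end at (224,155), and in the top view the flange is at about (170,227) over the stub. Now a subpixel fit of the flange edges in both views.

```bash
python3 - <<'E'
from h import *
np.set_printoptions(precision=4,suppress=True)
cs=imaging.capture("side");ct=imaging.capture("top")
def meas(c,p,angs):
    f=c["frame"].astype(float); b=cv2.GaussianBlur(f[...,0]-f[...,2],(0,0),.7)   # blueness
    ctr=proj(p+[0,0,.003],c)[0]; out=[]
    for a in angs:
        d=np.array([np.cos(a),np.sin(a)]); s=np.arange(2,14,.1)
        pts=(ctr+s[:,None]*d).astype(np.float32)
        v=cv2.remap(b.astype(np.float32),pts[:,0].copy(),pts[:,1].copy(),cv2.INTER_LINEAR)[:,0]
        hi=v[:30].max(); th=hi/2; i=np.where(v>th)[0]; 
        j=i[0]
        while j+1<len(v) and v[j+1]>th: j+=1
        out.append((ctr+s[j]*d)@d)
    return ctr,np.array(out)
def pred(c,p,angs):
    t=np.linspace(0,2*np.pi,90); ring=np.r_[[p+[.024*np.cos(x),.024*np.sin(x),h] for x in t for h in(0,.006)]]
    hull=proj(ring,c).astype(np.float32); hull=cv2.convexHull(hull)[:,0]
    return hull
def radial(hull,ctr,a):
    d=np.array([np.cos(a),np.sin(a)]); n=np.array([-d[1],d[0]]); h=hull-ctr; best=0
    for u,v in zip(h,np.roll(h,-1,0)):
        du,dv=u@n,v@n
        if du*dv<=0 and du!=dv:
            w=du/(du-dv); best=max(best,(u+(v-u)*w)@d)
    return best
p0=np.array([.4865,.2443,.140])
A={0:np.radians(np.r_[-5:186:10]),1:np.radians(np.r_[-10:101:8])}
M=[meas(c,p0,A[i]) for i,c in enumerate((cs,ct))]
def res(x):
    p=x/10; r=[]
    for i,c in enumerate((cs,ct)):
        h=pred(c,p,None); ctr,m=M[i]
        r+= [ctr@[np.cos(a),np.sin(a)]+radial(h,ctr,a)-mm for a,mm in zip(A[i],m)]
    return np.array(r)
r=least_squares(res,p0*10,loss="soft_l1",f_scale=.3,diff_step=1e-3)
print(r.x/10, res(p0*10).round(1)); print(r.fun.round(1))
s=status.get_state();print(s["t"],s["position"])
E
```

```text
[0.4869 0.2462 0.1405] [0.6 0.8 0.8 0.6 0.4 0.6 0.6 0.5 0.4 0.3 0.2 0.2 0.4 0.4 0.3 0.4 0.3 0.3
 0.2 0.3 0.6 0.6 0.6 0.8 0.8 0.8 0.8 0.7 0.5 0.6 0.6 0.5 0.4 0.3]
[ 0.7  0.8  0.6  0.2  0.   0.2  0.2  0.  -0.  -0.1 -0.2 -0.2 -0.1 -0.1
 -0.2 -0.1 -0.1  0.   0.   0.2 -0.2 -0.1 -0.2  0.   0.1  0.1  0.1  0.1
 -0.1  0.1  0.2  0.2  0.1  0.1]
16.175 [0.4866 0.2443 0.2061]
```

Lateral error is ≤2 mm and the mouth is at z≈0.140, as expected. Descend to a 10–11 mm gap and check.

```bash
python3 - <<'E'
from h import *
np.set_printoptions(precision=4,suppress=True)
manip.move_straight([.4864,.2437,.177],speed=.03); manip.dwell(.6)
s=status.get_state();print(s["t"],s["position"],R.from_quat(s["orientation"]).as_matrix()[:,2],s["gripper_force"],s["contact_force"],np.abs(s["qd"]).max())
cs=imaging.capture("side");ct=imaging.capture("top")
k=lambda c,p:cv2.resize(c["frame"][p[1]-25:p[1]+25,p[0]-25:p[0]+25],(400,400),interpolation=cv2.INTER_CUBIC)
cv2.imwrite("pics/fin.png",np.hstack([k(cs,(224,150)),k(ct,(174,228))]))
print(proj([[.4864,.2437,.111],[.4865,.2443,.1]],cs))
E
```

```text
17.8917 [0.4864 0.2437 0.177 ] [-0. -0. -1.] 59.343134835362434 [ 0.0304  0.3617 -1.6536] 0.0013776356793656964
[[223.664  151.7794]
 [223.8123 154.4215]]
```

View pics/fin.png

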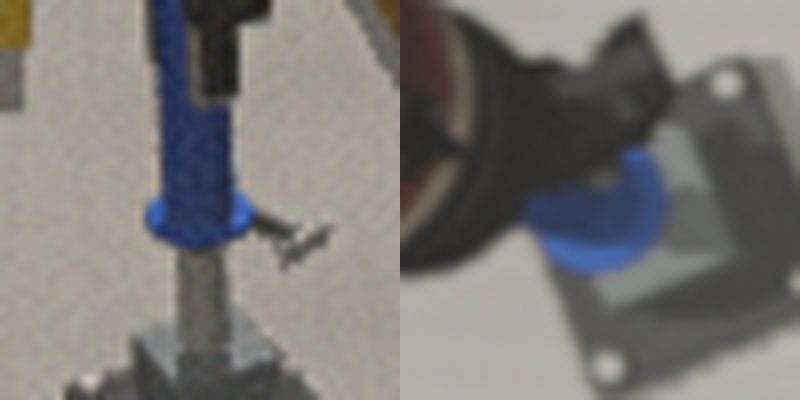

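The last picture shows the flange at side column ≈223.4, against 223.7 predicted, so it is within 1 mm of in line. The stub runs up into its shadow at (224,154), and the arm is at rest with no contact. Handing in.

```bash
python3 -c "
from h import *
print(hand_in())"
```

```text
the job is handed in; nothing more can be done
None
```

The job is handed in: the blue grip was tipped to about 40°, brought upright and carried over the fork leg, and is now held at rest about 11 mm above the stub, upright and within about 2 mm of its axis by the cameras; the bystanders' final positions were not re-measured, and no verdict came back.

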